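# Table things back in their stands

## Task

Put the candle tin, the salt shaker, the square spice jar and the small corked bottle each upright into its own wooden stand, the one whose recess matches its foot in shape and size, so that it stands flat on the recess floor, the square jar turned in line with its square recess. The salt shaker has been left in the candle tin's wide stand, so it has to come out of there before the candle tin can go in. Knock nothing over, and leave the butter stamp and the tall bottle where they are.

Things in the scene. Friction and masses are not known exactly. Their poses are not given: they have to be found in the camera images.
- candle_tin: low round tin with a stub of candle, 55 mm across and 18 mm high (wick to 20 mm), standing free on the worktop. Origin: centre of its underside, z up. Straight upright wall: grip it across, from above, with the fingertips in its upper 10 mm, so that they clear the stand's rim, which reaches 6 mm up its side once it is seated. Belongs in stand_wide
- salt_shaker: round glass salt shaker with a grey domed top, 44 mm across at the foot, 90 mm high; at the start it stands in stand_wide. Origin: centre of its underside, z up. It narrows upward from its widest, 30 mm up: set the fingertips 20 to 28 mm above the underside, where it is widest (higher up the taper is 9 degrees a side). Belongs in stand_middle
- spice_jar: square spice jar, 41 mm across the flats, 49 mm across its blunted corners, flats straight to 65 mm up; round yellow lid 41 mm across, from 76 to 96 mm up. Origin: centre of its underside, z up, x and y square to the flats. Grip across two flats, 60 to 75 mm up (lower, the lid may foul the gripper). Belongs in stand_square, its flats parallel to the recess, any of four ways round
- corked_bottle: small slender glass bottle with a cork, round, 34 mm across at the foot, 82 mm high, somewhat squarish (up to 38 mm across), its body straight up to 42 mm. Origin: centre of its underside, z up. Grip it across the body, with the fingertips 12 to 22 mm above the underside, which clears the stand's rim. Belongs in stand_narrow
- stand_wide: widest round stand, fixed to the worktop, pale wood with a cork-lined recess. Origin: centre of its underside on the worktop, z up. Rim top 10 mm above the worktop, rim 7 mm wide, recess floor 4 mm above the worktop. Round recess 65 mm across, outer diameter 79 mm; for the candle tin
- stand_middle: middle-sized round stand, fixed to the worktop, pale wood with a cork-lined recess. Origin: centre of its underside on the worktop, z up. Rim top 10 mm above the worktop, rim 7 mm wide, recess floor 4 mm above the worktop. Round recess 54 mm across, outer diameter 68 mm; for the salt shaker
- stand_narrow: smallest round stand, fixed to the worktop, pale wood with a cork-lined recess. Origin: centre of its underside on the worktop, z up. Rim top 10 mm above the worktop, rim 7 mm wide, recess floor 4 mm above the worktop. Round recess 42 mm across, outer diameter 56 mm; for the small corked bottle
- stand_square: square stand, fixed to the worktop, pale wood with a cork-lined recess. Origin: centre of its underside on the worktop, z up. Rim top 10 mm above the worktop, rim 7 mm wide, recess floor 4 mm above the worktop. Square recess 50 mm wide, outer width 64 mm, x and y axes parallel to its sides; for the square spice jar
- butter_stamp: bystander: dark wooden butter stamp, round, 60 mm across, 66 mm high with a knob on top, standing among the others. Origin: centre of its underside. Not to be disturbed
- tall_bottle: bystander: taller corked glass bottle, 47 x 49 mm, 127 mm high, standing at the back of the work. Origin: centre of its underside. Not to be disturbed
Not all that is in view belongs to the job. What is shaped like the corked_bottle but black or green is not meant.

How it is judged (in metres and radians):
At the end, for the whole second after the job is handed in: each of the four things stands in its own stand: within 12 mm of its centre, underside at most 6.5 mm above the worktop (the recess floor is at 4 mm), tilted under 0.1 rad, at rest and let go of; the spice jar's sides within 0.3 rad of parallel to those of its recess (horizontal distance between candle_tin and stand_wide below 0.012 m and z of candle_tin in the frame of stand_wide below 0.0065 m and angle between each of candle_tin, salt_shaker, corked_bottle, spice_jar's own z axis and vertical below 0.1 rad and linear speed of each of candle_tin, salt_shaker, corked_bottle, spice_jar below 0.02 m/s and contact force between the fingers and candle_tin below 0.05 N and horizontal distance between salt_shaker and stand_middle below 0.012 m and z of salt_shaker in the frame of stand_middle below 0.0065 m and contact force between the fingers and salt_shaker below 0.05 N and horizontal distance between corked_bottle and stand_narrow below 0.012 m and z of corked_bottle in the frame of stand_narrow below 0.0065 m and contact force between the fingers and corked_bottle below 0.05 N and horizontal distance between spice_jar and stand_square below 0.012 m and z of spice_jar in the frame of stand_square below 0.0065 m and contact force between the fingers and spice_jar below 0.05 N and (angle between the x axis of spice_jar and the x axis of stand_square, either way round below 0.3 rad or angle between the x axis of spice_jar and the y axis of stand_square, either way round below 0.3 rad)); the robot touches nothing.
It fails at once if one of the four things is knocked over (angle between any of candle_tin, salt_shaker, corked_bottle, spice_jar's own z axis and vertical above 0.8 rad).
It fails at once if the butter stamp or the tall bottle is pushed away (more than 30 mm) or tipped over (distance of any of butter_stamp, tall_bottle from where it was at the start of the episode above 0.03 m or angle between any of butter_stamp, tall_bottle's own z axis and vertical above 0.5 rad).
It also fails if it takes over 106 s, if anything falls off the work surface, if the arm or the gripper's body presses on something with over 40 N, if the wrist force passes 120 N, or if a joint passes its speed limit or range.

## Robot

A 6-joint arm with a two-finger parallel gripper is mounted at the origin on a cart in front of the work surface, level with it; the furniture and walls round the work are solid. World frame = base frame: x ahead of the robot, y to its left, z up, the work surface at z = 0. Lengths are in mm, angles in rad, forces in N, time in s.
With the tool pointing down it reaches from about 275 to 750 mm from the base axis. Payload 10.2 kg.
Tool frame: the origin (TCP) lies between the finger pads; the fingertips stand 14 mm ahead of it and the grasp point (between the pads) lies 5 mm behind it (tip_reach is the distance from the TCP to the fingertips, in mm); z points along the fingers, y is the line along which they close (so a half turn about z gives the same grasp; the last joint's range is limited). The gripper opens to 85 mm and grips with 20 to 120 N. Pads are 22 mm wide; open, the fingers measure 114 mm over their backs; the gripper's body (76 mm by 85 mm) begins 54 mm behind the grasp point. The pads swing forward as they close: fully open they stand 13 mm farther back than shut.
Start: joints at [1.021, 0.313, 1.498, -0, 1.331, -0.223], TCP at [168.545, 497.216, 245.294] pointing down, gripper open.
Joint ranges: [-2.94, 2.94], [-0.97, 2.17], [0.19, 2.56], [-1.23, 4.37], [0.02, 3.11], [-2.88, 2.88]. Speed limits (rad/s): [2.39, 2.39, 3.01, 3.14, 3.14, 3.14].

## Interface

Orientations are given as a unit quaternion [w, x, y, z].
In Python, from rig import * gives the robot as it stands.
- The arm moves only by the tool arm_command, never from a script. Its argument "steps" is a list that holds one entry, the list of rows, each a list of 7 numbers: the opening, from 0 (shut) to 1 (fully open), then the shift along the tool's x, y, z each as a share of 0.05 m, from -1 to 1, then the turn, a rotation vector about the tool's x, y, z each as a share of 0.15 rad, from -1 to 1. A call has 1 to 8 rows; each row shifts and turns the commanded pose from where the row before left it, along the tool's axes as they then stand; what a row does not reach is not made up. A row lasts 1/8 s, in which the tool goes at most 62.5 mm and 10.7 degrees, less where a joint would pass 70% of its speed; a pose out of reach is approached as far as the arm can. A call with a number of a shift or a turn outside -1 to 1 is refused whole. A call with a gripper value outside its range is refused whole. The fingers move at their own pace and stop on an object; "squeeze" is the grip in N (left out, the last holds). Time passes only in rows, so rows that do not move let the fingers close. It gives the time, the measured TCP pose, the force, the opening and the grip force at its end, in the units of the state.
- sense(): the state, without advancing time (a new reading comes with each control period).
- capture(name): name is "scene" or "top" or "wrist"; returns the picture (480x640x3 uint8, red, green, blue); there is no depth.
- get_calibration(name): a dict with "intrinsics" (3x3 intrinsics, pixels), "rvec" (rotation vector, rad) and "tvec" (3), from world to camera coordinates, as OpenCV has them; the wrist camera has in their place "T_tool_cam" (4x4, takes a point from camera to tool coordinates, whose origin is the TCP and whose axes are the flange's). Camera axes: x right, y down, z forward; pixel columns grow to the right and rows downward; lengths in mm; the calibration is good to about 2 mm. A picture is of the moment at which its call begins: read the wrist's pose just before it. get_calibration takes no time and is no camera call.
- finish_job(): hands the job in; it is judged then, once.
The state is a dict: "time_s": time; "joints": joint angles; "dq": joint speeds; "tau": joint torques, N m; "eef_pos": TCP position; "ee_rot": TCP orientation; "force": force on the tool from outside, world axes, zero at the start; "wrist_torque": the same for the moment, N m; "grip_width": opening from 0.0 (shut) to 1.0 (fully open); "grip_force": force on a finger pad.
Only numpy, scipy, OpenCV 4.12 (cv2) and the standard library are available. Lean on these libraries where they do the work, as an engineer would, in place of code of your own. Each camera call takes 0.05 s, during which the arm holds its last target. There are 200 camera calls.

## Working session

There is one attempt and no reset: what is moved stays moved. The work goes in short steps, Python scripts to look and compute and a tool call to move; the robot and the scene stay as the last step left them, time stands still between calls to the robot, and variables do not carry over. Pictures are saved under pics/ and viewed, at most 14 in all, crops included, and the job is handed in when it is done.

Besides the shell and the picture viewer there is one more tool, called after "Emit:" as a command line: name --argument value ..., lists and objects as JSON in quotes. arm_command: Moves the arm, as the interface text tells. Its arguments: {"type":"object","properties":{"steps":{"type":"array"},"squeeze":{"type":"number"}},"required":["steps"]}

```bash
mkdir -p pics; python3 - <<'E'
from rig import *
import cv2,json
print(sense())
for n in("scene","top","wrist"):
    im=capture(n); cv2.imwrite(f"pics/{n}0.png",im[:,:,::-1]); print(n,get_calibration(n))
E
```

```text
{'time_s': 0.0, 'joints': array([ 1.02060799e+00,  3.13465130e-01,  1.49849122e+00,  3.57806001e-05,
        1.33099232e+00, -2.23386601e-01]), 'dq': array([ 0.00019931, -0.00076364, -0.00181617,  0.00148968,  0.00083882,
        0.00075658]), 'tau': array([-1.28571988e-03, -4.12269044e+01, -2.59750521e+01, -2.33872424e-04,
        4.07196087e-03,  3.15050706e-06]), 'eef_pos': array([168.39335986, 496.99221519, 244.7069457 ]), 'ee_rot': array([-2.71845891e-04,  1.62678874e-01,  9.86678835e-01, -6.21364153e-04]), 'force': array([ 0.33909328, -0.34735269,  0.09153014]), 'wrist_torque': array([-0.01097678,  0.00736262,  0.04554657]), 'grip_force': 0.0, 'grip_width': 1.001482406907375}
scene {'intrinsics': array([[558.96742714,   0.        , 312.70241185],
       [  0.        , 558.96742714, 236.39051682],
       [  0.        ,   0.        ,   1.        ]]), 'rvec': array([ 1.98549298, -0.7736538 ,  0.42309037]), 'tvec': array([-479.45056089,  204.00072196,  742.67816371])}
top {'intrinsics': array([[445.52683663,   0.        , 322.53698461],
       [  0.        , 445.52683663, 236.11869853],
       [  0.        ,   0.        ,   1.        ]]), 'rvec': array([ 2.15559476, -2.19238127,  0.17749762]), 'tvec': array([-124.60142441,  565.29199088,  889.37140376])}
wrist {'intrinsics': array([[409.95423134,   0.        , 320.07748762],
       [  0.        , 409.95423134, 235.25031639],
       [  0.        ,   0.        ,   1.        ]]), 'T_tool_cam': array([[-1.53355935e-04, -9.44806551e-01, -3.27628689e-01,
         8.38376177e+01],
       [ 9.99999790e-01, -3.51372851e-04,  5.45200939e-04,
         1.75146017e+00],
       [-6.30229245e-04, -3.27628537e-01,  9.44806406e-01,
        -1.28626724e+02],
       [ 0.00000000e+00,  0.00000000e+00,  0.00000000e+00,
         1.00000000e+00]])}
```

View pics/top0.png

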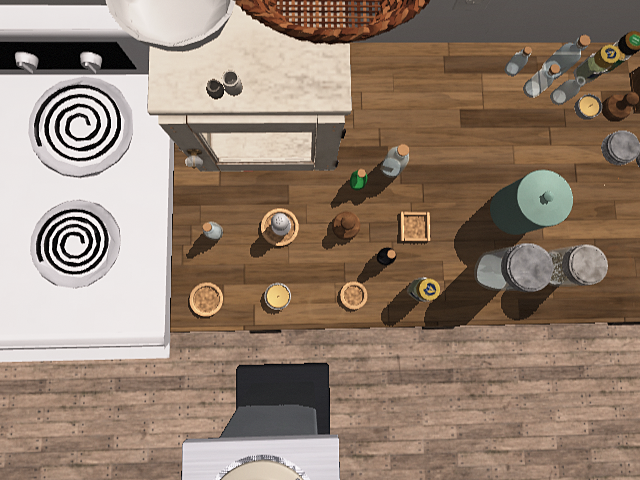

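View pics/scene0.png

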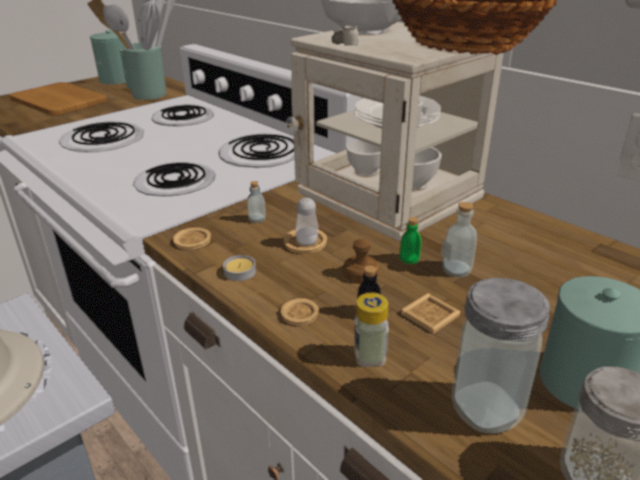

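The top view shows: corked bottle (210,230), shaker in wide stand (280,226), stamp (346,226), square stand (415,227), middle stand (206,299), tin (278,296), narrow stand (352,296), spice jar with yellow lid (428,290), tall bottle (397,160). Black (387,256) and green (359,180) bottles are distractors. The scene view shows the same things.

```bash
cat > h.py <<'E'
from rig import *
import cv2, numpy as np
from scipy.spatial.transform import Rotation as R
def q2R(q): return R.from_quat([q[1],q[2],q[3],q[0]]).as_matrix()
class Cam:
    def __init__(s,n,st=None):
        c=get_calibration(n); s.K=c["intrinsics"]
        if n=="wrist":
            T=np.eye(4); T[:3,:3]=q2R(st["ee_rot"]); T[:3,3]=st["eef_pos"]
            M=T@c["T_tool_cam"]; s.Rcw=M[:3,:3]; s.o=M[:3,3]
        else:
            s.Rcw=cv2.Rodrigues(c["rvec"])[0].T; s.o=-s.Rcw@c["tvec"]
    def ray(s,p): d=s.Rcw@np.linalg.solve(s.K,[p[0],p[1],1.]); return d/np.linalg.norm(d)
    def plane(s,p,z): d=s.ray(p); return s.o+d*(z-s.o[2])/d[2]
    def proj(s,X):
        v=s.K@(s.Rcw.T@(np.asarray(X,float)-s.o)); return v[:2]/v[2]
def tri(obs):
    A=np.zeros((3,3));b=np.zeros(3)
    for c,p in obs:
        P=np.eye(3)-np.outer(c.ray(p),c.ray(p)); A+=P;b+=P@c.o
    X=np.linalg.solve(A,b)
    return X,[np.linalg.norm((np.eye(3)-np.outer(c.ray(p),c.ray(p)))@(X-c.o)) for c,p in obs]
E
python3 - <<'E'
from h import *
np.set_printoptions(precision=1,suppress=True)
t=Cam("top");s=Cam("scene");print(t.o,s.o)
for X in[(0,0,0),(168,497,245),(300,0,0)]:print(t.proj(X),s.proj(X))
pts=dict(bottle_top=((214,226),(255,184),82),shaker_top=((282,219),(307,201),90),stamp=((348,217),(362,243),66),sq=((415,227),(431,313),8),mid=((206,299),(192,238),8),tin=((278,296),(239,267),18),nar=((352,296),(299,312),8),jar=((430,289),(373,303),96),wide=((279,229),(305,240),8),tall=((402,150),(466,207),127),black=((390,252),(370,271),82),green=((361,175),(412,223),82))
for k,(a,b,z) in pts.items(): X,r=tri([(t,a),(s,b)]);print(k,X,r[0],t.plane(a,z))
import math
for n in("top0","scene0"):
    im=cv2.imread(f"pics/{n}.png")
    c=im[130:330,165:465] if n=="top0" else im[160:380,150:500]
    cv2.imwrite(f"pics/{n}c.png",cv2.resize(c,None,fx=780/c.shape[1],fy=780/c.shape[1],interpolation=cv2.INTER_CUBIC))
E
```

```text
[447.5 -98.3 957.1] [   1.9 -725.3  545. ]
[260.1 519.3] [-48.2 389.9]
[-100.5  494. ] [-60.7 102.2]
[259.9 364.8] [155.7 297.1]
bottle_top [577.   82.5  85.8] 3.8780961914093837 [580.8  81.   82. ]
shaker_top [589.6 -52.1  93.7] 1.7810990028138294 [591.6 -53.   90. ]
stamp [ 596.3 -184.    61.4] 3.0995919590351826 [ 598.  -185.6   66. ]
sq [ 584.6 -337.3    7.4] 0.859690203842154 [ 583.9 -336.5    8. ]
mid [437.9 111.    8.4] 0.0106065964230262 [437.9 111.1   8. ]
tin [440.8 -39.1  13.7] 0.5484244828195115 [441.2 -39.7  18. ]
nar [ 439.  -196.1    6.7] 1.1544411752174752 [ 438.1 -195.3    8. ]
jar [ 449.5 -337.9   97.3] 0.01665047516182402 [ 449.5 -338.2   96. ]
wide [584.9 -43.5  10.2] 2.040577243151481 [583.6 -42.2   8. ]
tall [ 720.  -289.8  123.4] 1.1234430482219877 [ 718.  -288.1  127. ]
black [ 523.5 -265.8   78.4] 0.8282176708958434 [ 523.9 -265.7   82. ]
green [ 682.7 -213.7   77.6] 0.6843785442077088 [ 681.  -212.7   82. ]
```

View pics/wrist0.png

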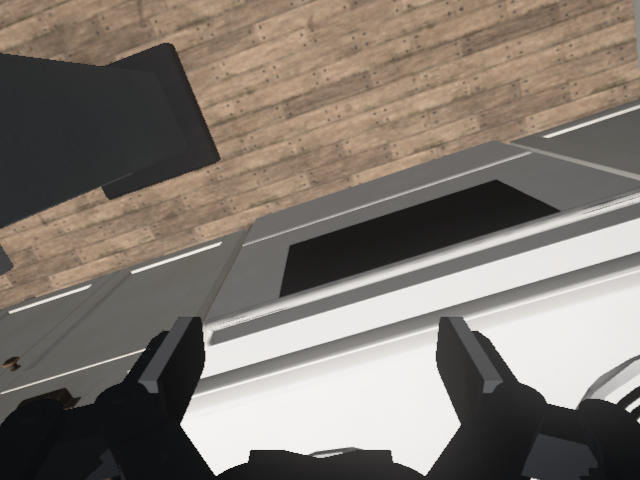

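Emit:
arm_command --steps '[[[1,0,0,0,0,0,-1],[1,0,0,0,0,0,-1],[1,0,0,0,0,0,-0.18],[1,-0.66,-0.95,0,0,0,0],[1,-0.66,-0.95,0,0,0,0],[1,-0.66,-0.95,0,0,0,0],[1,-0.66,-0.95,0,0,0,0],[1,-0.66,-0.95,0,0,0,0]]]'

```text
time_s: 1.15
eef_pos: [334.3, 258.1, 245.4]
ee_rot: [0.0, 0.001, 1.0, 0.0]
force: [0.3, -0.4, 0.5]
grip_width: 1.003
grip_force: 0.0
```

Emit:
arm_command --steps '[[[1,-0.66,-0.95,0,0,0,0],[1,-0.66,-0.95,0,0,0,0],[1,-0.66,-0.95,0,0,0,0],[1,-0.66,-0.95,0,0,0,0],[1,-0.66,-0.95,0,0,0,0],[1,0,0,0,0,0,0],[1,0,0,0,0,0,0],[1,0,0,0,0,0,0]]]'

```text
time_s: 2.15
eef_pos: [498.2, 23.3, 245.5]
ee_rot: [0.0, -0.0, 1.0, 0.0]
force: [-0.9, 0.2, 0.2]
grip_width: 0.999
grip_force: 0.0
```

```bash
cat > snap.py <<'E'
import sys,pickle
from h import *
n=sys.argv[1]
st=sense(); im=capture("wrist"); cv2.imwrite(f"pics/{n}.png",im[:,:,::-1]); pickle.dump(st,open(f"pics/{n}.pkl","wb"))
print(st["time_s"],st["eef_pos"],st["ee_rot"],st["joints"].round(2),st["grip_width"])
E
python3 snap.py w1
```

```text
2.15 [498.16743853  23.29492115 245.46028676] [ 5.11499697e-05 -4.80162863e-04  9.99999883e-01  3.41743316e-05] [-0.19  0.25  1.57  0.    1.31 -1.76] 0.9993763075696476
```

View pics/w1.png

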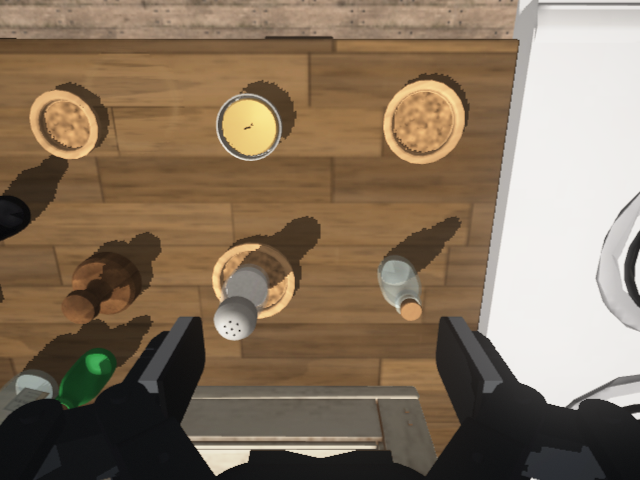

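The wrist view shows the narrow stand (67,124), tin (249,127), middle stand (424,122), wide stand with shaker (253,281), corked bottle foot (397,270) and stamp (108,283).

Emit:
arm_command --steps '[[[1,0,-1,0,0,0,0],[1,0,-1,0,0,0,0],[1,0,-1,0,0,0,0],[1,0,-1,0,0,0,0],[1,0,-1,0,0,0,0],[1,0,0,0,0,0,0],[1,0,0,0,0,0,0]]]'

```text
time_s: 3.08
eef_pos: [498.7, -226.7, 245.4]
ee_rot: [0.0, -0.0, 1.0, 0.0]
force: [0.6, -0.9, -0.3]
grip_width: 1.001
grip_force: 0.0
```

```bash
python3 snap.py w2
```

```text
3.075 [ 498.74566125 -226.74523701  245.38343109] [ 2.11901493e-05 -3.80186763e-04  9.99999914e-01  1.61725398e-04] [-0.64  0.36  1.43  0.    1.35 -2.21] 1.0012779858121506
```

View pics/w2.png

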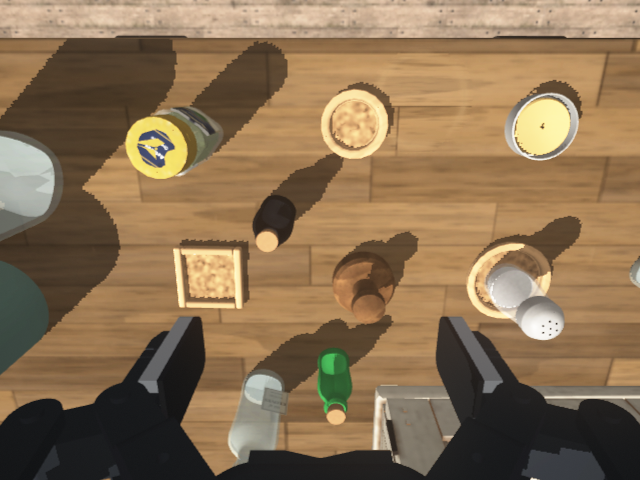

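The second wrist view shows: jar lid (160,147) with its body toward (200,130), narrow stand (355,124), tin (542,126), square stand (210,277), wide stand (510,280), shaker top (542,317), stamp, and the black bottle (273,223), which isn't needed.

```bash
cat > meas.py <<'E'
from h import *
import pickle
np.set_printoptions(precision=1,suppress=True)
def circ(P):
    A=np.c_[2*P[:,:2],np.ones(len(P))]; s=np.linalg.lstsq(A,(P[:,:2]**2).sum(1),rcond=None)[0]
    return s[:2],np.sqrt(s[2]+s[0]**2+s[1]**2)
def mask(im,roi,lo,hi,big=True):
    x0,y0,x1,y1=roi; h=cv2.cvtColor(im,cv2.COLOR_BGR2HSV); m=np.zeros(h.shape[:2],np.uint8)
    m[y0:y1,x0:x1]=cv2.inRange(h,lo,hi)[y0:y1,x0:x1]
    m=cv2.morphologyEx(m,cv2.MORPH_CLOSE,np.ones((3,3),np.uint8))
    c=max(cv2.findContours(m,cv2.RETR_EXTERNAL,cv2.CHAIN_APPROX_NONE)[0],key=cv2.contourArea)
    return cv2.convexHull(c)[:,0].astype(float),c[:,0].astype(float)
E
python3 - <<'E'
from meas import *
I={n:cv2.imread(f"pics/{n}.png") for n in("w1","w2")}
C={n:Cam("wrist",pickle.load(open(f"pics/{n}.pkl","rb"))) for n in I}
for n,ps in dict(w1=[(40,124),(250,120),(248,97),(387,122),(420,122),(217,285),(397,262),(236,322),(300,60),(330,200),(460,290)],w2=[(325,124),(150,130),(178,280),(470,285),(540,300)]).items():
    h=cv2.cvtColor(I[n],cv2.COLOR_BGR2HSV)
    for p in ps: print(n,p,h[p[1],p[0]])
W=((5,50,190),(25,190,255))
rois=dict(w1=dict(nar=(25,80,110,165),mid=(375,70,475,170),wide=(205,235,300,325)),w2=dict(nar=(312,80,398,165),wide=(460,235,558,325),sq=(165,235,255,315)))
cen={}
for n,d in rois.items():
    for k,r in d.items():
        H,c=mask(I[n],r,*W)
        e=cv2.fitEllipse(H.astype(np.float32)); P=np.array([C[n].plane(p,10) for p in H])
        cen.setdefault(k,[]).append((C[n],e[0]))
        print(n,k,len(H),np.array(e[0]),*circ(P))
        if k=="sq":
            rc=cv2.minAreaRect(P[:,:2].astype(np.float32)); print("sq rect",rc)
for k,o in cen.items():
    if len(o)>1: print(k,*tri(o))
# tin, lid by yellow
Y=((20,80,120),(35,255,255))
o=[]
for n,r in dict(w1=(205,80,295,170),w2=(500,80,590,170)).items():
    H,c=mask(I[n],r,(20,60,150),(35,255,255)); e=cv2.fitEllipse(H.astype(np.float32)); o.append((C[n],e[0]))
    print("tin",e, *circ(np.array([C[n].plane(p,16) for p in H])))
print("tin",tri(o))
H,c=mask(I["w2"],(115,100,215,190),(20,100,120),(35,255,255)); print("lid",*circ(np.array([C["w2"].plane(p,96) for p in H])))
a=I["w1"][215:350,190:450]; b=I["w2"][90:190,110:370]
cv2.imwrite("pics/c1.png",np.vstack([cv2.resize(x,None,fx=3,fy=3,interpolation=cv2.INTER_CUBIC) for x in(a[:100],b)]))
E
```

```text
w1 (40, 124) [ 15 125  92]
w1 (250, 120) [ 23 113 243]
w1 (248, 97) [ 16  55 112]
w1 (387, 122) [ 19 102 241]
w1 (420, 122) [ 15 131 164]
w1 (217, 285) [ 18 105 239]
w1 (397, 262) [ 49  13 152]
w1 (236, 322) [ 18  16 196]
w1 (300, 60) [ 16 122 149]
w1 (330, 200) [ 15 133 119]
w1 (460, 290) [ 15 120 125]
w2 (325, 124) [ 21  90 249]
w2 (150, 130) [ 24 137 232]
w2 (178, 280) [ 25  58 255]
w2 (470, 285) [ 23  73 253]
w2 (540, 300) [ 15  27 114]
w1 nar 31 [ 63.3 124.3] [ 441.2 -195.8] 28.5522757729684
w1 mid 41 [423.4 121.6] [439.1 113.5] 34.568320949811294
w1 wide 20 [243.3 274.8] [588.3 -42.7] 38.10844497435369
w2 nar 21 [353.2 127.5] [ 447.1 -196.2] 34.76813610384576
w2 wide 17 [521.8 282.9] [590.6 -43.8] 41.07759900453299
w2 sq 13 [207.2 277.3] [ 586.6 -335. ] 41.932351182003636
sq rect ((586.8602294921875, -334.3856506347656), (63.694732666015625, 63.62596893310547), 88.87938690185547)
nar [ 442.1 -196.5    8.9] [np.float64(1.5232648706968923), np.float64(1.523264870696779)]
wide [572.7 -44.1  39.2] [np.float64(3.8152717683626545), np.float64(3.8152717683627153)]
tin ((248.96340942382812, 126.7024917602539), (51.49151611328125, 57.03926086425781), 150.65191650390625) [442.4 -35.4] 22.528107807970294
tin ((541.7565307617188, 126.1189956665039), (51.42903518676758, 59.904823303222656), 44.269805908203125) [442.3 -37.5] 23.16991526647171
tin (array([442.1, -35.9,  12.9]), [np.float64(0.04062797277532416), np.float64(0.04062797277542645)])
lid [ 450.1 -334.2] 20.96169343610869
```

View pics/c1.png

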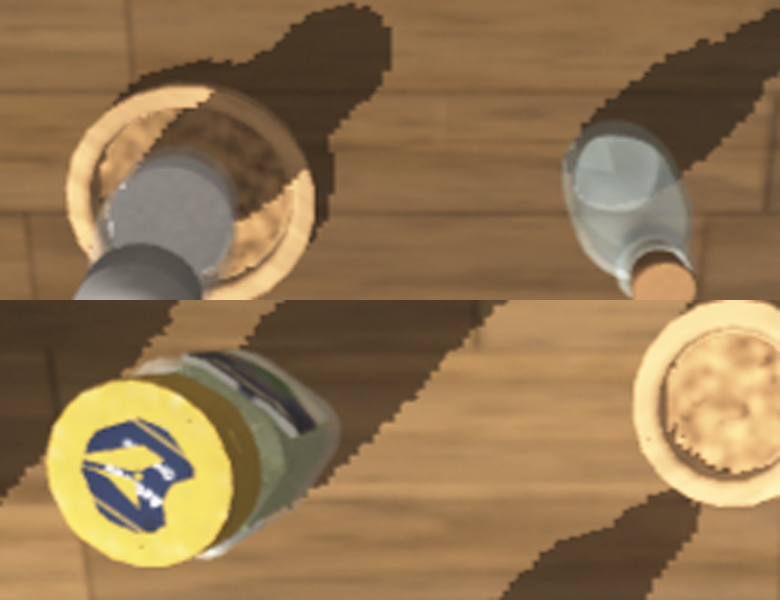

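The crop shows the shaker glass off-centre in the wide stand, the bottle foot circle at crop (615,172), and the jar turned by an angle that still needs measuring.

```bash
python3 - <<'E'
from meas import *
I={n:cv2.imread(f"pics/{n}.png") for n in("w1","w2")}
C={n:Cam("wrist",pickle.load(open(f"pics/{n}.pkl","rb"))) for n in I}
o=[]
for n,r in dict(w1=(205,293,265,345),w2=(508,290,575,345)).items():
    H,c=mask(I[n],r,(0,0,125),(180,45,255)); e=cv2.minEnclosingCircle(H.astype(np.float32)); o.append((C[n],e[0])); print(e)
X,r=tri(o);print("dome",X,r)
o=[]
t0=cv2.imread("pics/top0.png")
H,c=mask(I["w1"],(395,293,428,325),(5,90,130),(22,255,255)); M=H.mean(0); e=cv2.minEnclosingCircle(H.astype(np.float32));print(e)
H2,c=mask(t0,(208,218,222,234),(5,70,130),(22,255,255)); e2=cv2.minEnclosingCircle(H2.astype(np.float32));print(e2)
print("cork",tri([(C["w1"],e[0]),(Cam("top"),e2[0])]), C["w1"].plane(e[0],80),"foot",C["w1"].plane((190+615/3,215+172/3),5))
for p in[(190,395),(330,390),(205,355)]: print("cab", C["w1"].plane(p,0))
E
```

```text
((233.5, 320.5), 19.91240692138672)
((534.0, 311.0), 33.42164993286133)
dome [589.9 -46.9  74.3] [np.float64(3.6990443295552318), np.float64(3.699044329555129)]
((407.5, 314.0), 14.840922355651855)
((210.5, 225.5), 5.147915363311768)
cork (array([581.1,  90.8,  85.9]), [np.float64(3.709216129333679), np.float64(3.7092161293336887)]) [584.7  96.1  80. ] foot [581.5  98.7   5. ]
cab [ 733.6 -120.2    0. ]
cab [726.7  36.1   0. ]
cab [681.  -98.6   0. ]
```

```bash
python3 - <<'E'
from meas import *
C={n:Cam("wrist",pickle.load(open(f"pics/{n}.pkl","rb"))) for n in("w1","w2")}
print("dome",tri([(C["w1"],(234.5,319)),(C["w2"],(542,318))]))
# foot circle glass in crop w1: base grey disc centre (168,215)
print(C["w1"].plane((190+166/3,215+212/3),25))
a=cv2.imread("pics/w1.png")[230:345,200:300]; b=cv2.imread("pics/w2.png")[230:345,465:575]
cv2.imwrite("pics/c2.png",np.hstack([cv2.resize(x,None,fx=3.6,fy=3.6,interpolation=cv2.INTER_CUBIC) for x in(a,b)]))
E
```

```text
dome (array([588.3, -44.6,  81.4]), [np.float64(0.22456302429968578), np.float64(0.2245630242996085)])
[586.3 -45.4  25. ]
```

View pics/c2.png

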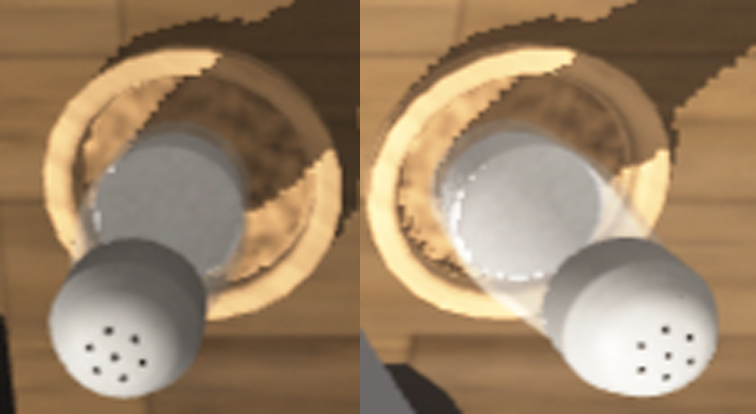

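The crop shows the middle hole of the shaker's dome at (115,357) and (668,352), and the wide stand's rim centred at (193,183) and (518,183).

```bash
python3 - <<'E'
from meas import *
C={n:Cam("wrist",pickle.load(open(f"pics/{n}.pkl","rb"))) for n in("w1","w2")}
print("holes",tri([(C["w1"],(231.9,329.2)),(C["w2"],(550.5,327.8))]))
print("wide",tri([(C["w1"],(253.6,280.8)),(C["w2"],(508.9,280.8))]))
print("foot",tri([(C["w1"],(200+168/3.6,230+205/3.6)),(C["w2"],(465+163/3.6,230+208/3.6))]))
E
```

```text
holes (array([589.7, -44.2,  94.1]), [np.float64(0.3638320969362055), np.float64(0.3638320969360568)])
wide (array([588.9, -40.2,   9.4]), [np.float64(0.1809468631259721), np.float64(0.18094686312598385)])
foot (array([589.3, -44.7,  22.9]), [np.float64(0.5713451815807385), np.float64(0.5713451815807159)])
```

Emit:
arm_command --steps '[[[1,-0.454,0.911,0,0,0,0],[1,-0.454,0.911,0,0,0,0],[1,-0.454,0.911,0,0,0,0],[1,-0.454,0.911,0,0,0,0],[1,0,0,0.9,0,0,0],[1,0,0,0.8,0,0,0],[1,0,0,0,0,0,0],[1,0,0,0,0,0,0]]]'

```text
time_s: 4.12
eef_pos: [590.1, -45.1, 162.4]
ee_rot: [0.001, -0.0, 1.0, -0.0]
force: [-0.0, 0.2, 0.2]
grip_width: 0.997
grip_force: 0.0
```

```bash
python3 snap.py w3
```

```text
4.125 [590.13045313 -45.09150575 162.36213441] [ 1.35045802e-03 -4.81138189e-04  9.99998905e-01 -3.67431358e-04] [-0.27  0.53  1.4   0.    1.21 -1.85] 0.997455578777967
```

View pics/w3.png

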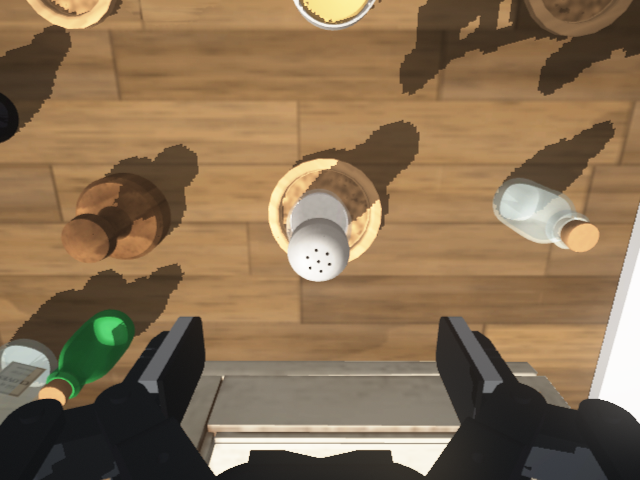

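The shaker's holes are at (318,262), midway between the pads. Now the descent and grip.

Emit:
arm_command --steps '[[[1,0,0,0.8,0,0,0],[1,0,0,0.8,0,0,0],[1,0,0,0.8,0,0,0],[0.4,0,0,0,0,0,0],[0.4,0,0,0,0,0,0],[0.4,0,0,0,0,0,0],[0.4,0,0,0,0,0,0],[0.4,0,0,0,0,0,0]]]' --squeeze 30

```text
time_s: 5.18
eef_pos: [590.9, -45.9, 43.3]
ee_rot: [0.002, -0.0, 1.0, -0.001]
force: [-1.8, 0.3, 6.8]
grip_width: 0.474
grip_force: 29.7
```

Emit:
arm_command --steps '[[[0.4,0,0,0,0,0,0],[0.2,0,0,0,0,0,0],[0.2,0,0,0,0,0,0],[0.2,0,0,0,0,0,0],[0.2,0,0,0,0,0,0]]]'

```text
time_s: 5.8
eef_pos: [590.8, -45.9, 43.3]
ee_rot: [0.002, -0.0, 1.0, -0.001]
force: [-1.1, 1.3, 7.0]
grip_width: 0.476
grip_force: 29.7
```

Emit:
arm_command --steps '[[[0.2,0,0,-0.4,0,0,0],[0.2,0,0,-0.6,0,0,0],[0.2,0,0,-0.6,0,0,0],[0.2,0,0,-0.6,0,0,0],[0.2,0,0,0,0,0,0],[0.2,0,0,0,0,0,0]]]' --squeeze 40

```text
time_s: 6.55
eef_pos: [589.2, -45.4, 150.0]
ee_rot: [-0.0, -0.0, 1.0, 0.0]
force: [-0.0, -0.3, -1.1]
grip_width: 0.464
grip_force: 40.2
```

```bash
python3 snap.py w4
```

```text
6.55 [589.15792156 -45.43148891 150.02610527] [-1.92095673e-04 -1.03524056e-04  9.99999976e-01  3.62297587e-05] [-0.28  0.54  1.42 -0.    1.18 -1.85] 0.46388147746095193
```

View pics/w4.png

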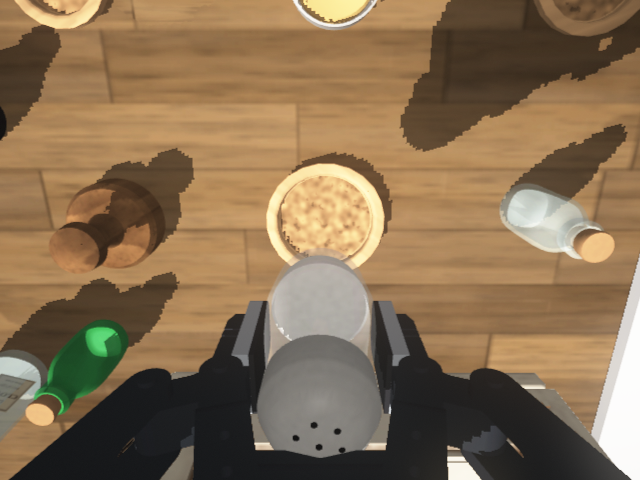

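Emit:
arm_command --steps '[[[0.2,0.4,0.795,0,0,0,0],[0.2,0.4,0.795,0,0,0,0],[0.2,0.4,0.795,0,0,0,0],[0.2,0.4,0.795,0,0,0,0],[0.2,0,0,0,0,0,0],[0.2,0,0,0,0,0,0]]]'

```text
time_s: 7.35
eef_pos: [509.5, 113.1, 149.8]
ee_rot: [-0.0, -0.0, 1.0, -0.0]
force: [-0.3, -0.1, -1.6]
grip_width: 0.47
grip_force: 40.3
```

```bash
python3 snap.py w5; cat > stand.py <<'E'
import sys
from meas import *
# stand.py img x0 y0 x1 y1 : fit rim outer circle at z=10 using bright pale pixels
n=sys.argv[1]; r=list(map(int,sys.argv[2:6])); im=cv2.imread(f"pics/{n}.png"); C=Cam("wrist",pickle.load(open(f"pics/{n}.pkl","rb")))
H,c=mask(im,r,(5,40,200),(30,190,255)); 
for i in range(4):
    P=np.array([C.plane(p,10) for p in H]); m,rad=circ(P); e=np.linalg.norm(P[:,:2]-m,axis=1)-rad; H=H[abs(e)<max(1.5,1.5*e.std())]
print(n,m,rad,len(H),H.min(0),H.max(0))
E
python3 stand.py w4 255 150 395 262; python3 stand.py w5 0 0 1 1 2>/dev/null; python3 -c "
from meas import *
C=Cam('wrist',pickle.load(open('pics/w5.pkl','rb')));print(C.proj((439,113,10)),C.proj((588,-42,10)))"
```

```text
7.35 [509.5234586  113.14969859 149.81302623] [-3.27653904e-04 -1.48722039e-04  9.99999930e-01 -1.02465801e-04] [-0.01  0.4   1.64 -0.    1.1  -1.58] 0.4698031776907229
w4 [589.7 -40.8] 40.59879884955442 24 [277. 164.] [383. 261.]
[317.4 114.7] [110.6 322.1]
```

View pics/w5.png

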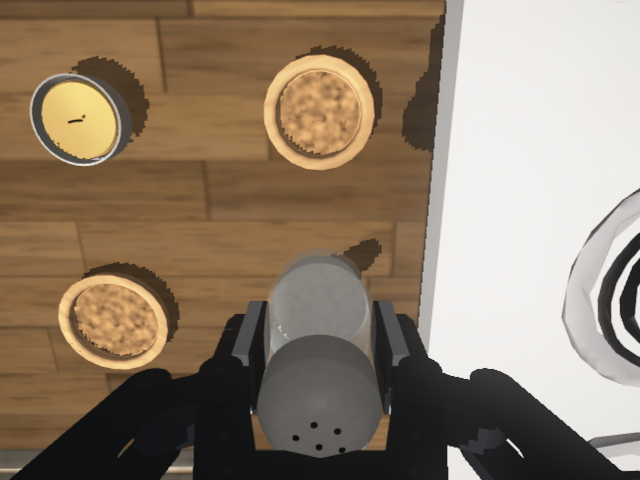

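The middle stand is at (319,112) and the wide stand, now empty, at (115,321). The shaker is held upright and centred.

```bash
python3 stand.py w5 255 45 385 180; python3 stand.py w5 50 265 180 375; python3 stand.py w1 375 70 475 170;
```

```text
w5 [438.8 113.6] 34.54122525104328 43 [264.  55.] [373. 169.]
w5 [589.6 -40.6] 40.117049940089515 41 [ 58. 276.] [166. 368.]
w1 [439.  113.4] 34.45153446433571 41 [383.  80.] [463. 163.]
```

Emit:
arm_command --steps '[[[0.2,0.7,0,0,0,0,0],[0.2,0.7,0.01,0,0,0,0],[0.2,0,0,0.7,0,0,0],[0.2,0,0,0.7,0,0,0],[0.2,0,0,0.4,0,0,0],[0.2,0,0,0.2,0,0,0],[0.2,0,0,0.08,0,0,0],[0.2,0,0,0,0,0,0]]]'

```text
time_s: 8.4
eef_pos: [439.8, 113.8, 46.6]
ee_rot: [0.0, 0.0, 1.0, -0.0]
force: [-0.0, -0.2, 0.3]
grip_width: 0.468
grip_force: 40.4
```

Emit:
arm_command --steps '[[[0.2,0,0,0.04,0,0,0],[0.2,0,0,0.02,0,0,0],[0.2,0,0,0,0,0,0]]]'

```text
time_s: 8.78
eef_pos: [439.6, 114.0, 43.5]
ee_rot: [0.0, -0.0, 1.0, -0.0]
force: [-0.0, 0.3, -1.6]
grip_width: 0.464
grip_force: 40.4
```

Emit:
arm_command --steps '[[[0.2,0,0,0.03,0,0,0],[0.2,0,0,0,0,0,0],[0.7,0,0,0,0,0,0],[1,0,0,0,0,0,0],[1,0,0,0,0,0,0],[1,0,0,0,0,0,0],[1,0,0,0,0,0,0]]]'

```text
time_s: 9.65
eef_pos: [439.4, 114.0, 41.7]
ee_rot: [-0.0, -0.0, 1.0, 0.0]
force: [0.1, 0.0, 0.7]
grip_width: 1.002
grip_force: 0.0
```

Emit:
arm_command --steps '[[[1,0,0,-0.4,0,0,0],[1,0,0,-0.8,0,0,0],[1,0,0,-0.8,0,0,0],[1,0,0,-0.4,0,0,0],[1,0.3,-0.95,0,0,0,0],[1,0.3,-0.95,0,0,0,0],[1,0,0,0,0,0,0],[1,0,0,0,0,0,0]]]'

```text
time_s: 10.65
eef_pos: [409.6, 19.2, 161.9]
ee_rot: [0.0, 0.0, 1.0, 0.0]
force: [-0.2, 0.2, -0.2]
grip_width: 1.001
grip_force: 0.0
```

```bash
python3 snap.py w6; python3 - <<'E'
from meas import *
C=Cam('wrist',pickle.load(open('pics/w6.pkl','rb')))
for X in[(442,-36,16),(439,113.5,94),(580,95,80)]:print(C.proj(X))
E
```

```text
10.65 [409.58178579  19.21647638 161.85786763] [8.97280909e-05 8.97985570e-05 9.99999989e-01 7.75214926e-05] [-0.24  0.16  1.94  0.    1.05 -1.81] 1.0010895458673623
[241.7 261.9]
[490.8 312.7]
[428.  483.3]
```

View pics/w6.png

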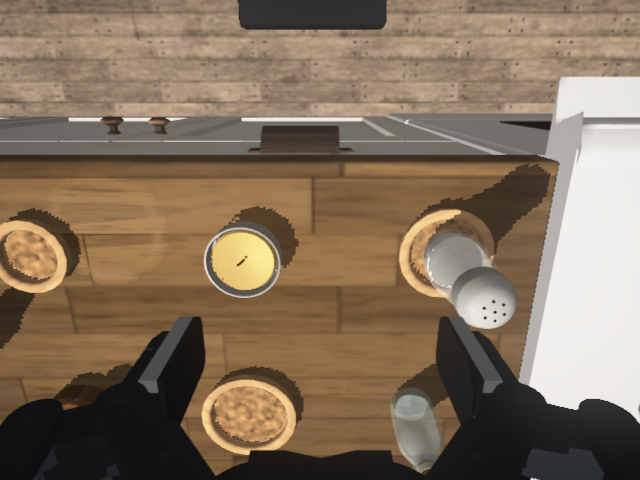

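The shaker stands in the middle stand (holes at 495,310). The tin is at (243,261). I'll measure the tin precisely.

```bash
python3 - <<'E'
from meas import *
im=cv2.imread("pics/w6.png");C=Cam('wrist',pickle.load(open('pics/w6.pkl','rb')))
H,c=mask(im,(195,215,290,305),(18,90,150),(35,255,255))
e=cv2.fitEllipse(H.astype(np.float32)); print(e)
for z in(13,16):print("tin",*circ(np.array([C.plane(p,z) for p in H])))
o=[(C,e[0])]
for n,p in dict(w1=(248.96,126.7),w2=(541.76,126.12)).items(): o.append((Cam('wrist',pickle.load(open(f'pics/{n}.pkl','rb'))),p))
print(tri(o))
print("shaker hole",C.plane((494,309),94))
E
```

```text
((242.32997131347656, 260.01666259765625), (58.00619125366211, 65.0199966430664), 117.92233276367188)
tin [442.4 -36.1] 23.39656210361687
tin [441.1 -35.4] 23.143596989096483
(array([442. , -36. ,  12.9]), [np.float64(0.23879939868400066), np.float64(0.14946763630364085), np.float64(0.10349335562955203)])
shaker hole [436.7 114.9  94. ]
```

Emit:
arm_command --steps '[[[1,-0.324,-0.552,0,0,0,0],[1,-0.324,-0.552,0,0,0,0],[1,0,0,0.8,0,0,0],[1,0,0,0.8,0,0,0],[1,0,0,0.8,0,0,0],[1,0,0,0.4,0,0,0],[1,0,0,0,0,0,0],[1,0,0,0,0,0,0]]]'

```text
time_s: 11.7
eef_pos: [442.5, -35.9, 22.5]
ee_rot: [0.001, -0.001, 1.0, -0.0]
force: [0.3, 0.4, 1.5]
grip_width: 1.0
grip_force: 0.0
```

Emit:
arm_command --steps '[[[0.5,0,0,0,0,0,0],[0.5,0,0,0,0,0,0],[0.5,0,0,0,0,0,0],[0.5,0,0,0,0,0,0],[0.5,0,0,0,0,0,0],[0.5,0,0,0,0,0,0]]]'

```text
time_s: 12.45
eef_pos: [442.3, -36.2, 22.9]
ee_rot: [0.001, -0.0, 1.0, -0.0]
force: [-2.9, 1.7, 12.4]
grip_width: 0.608
grip_force: 39.4
```

Emit:
arm_command --steps '[[[0.4,0,0,-0.3,0,0,0],[0.4,0,0,-0.7,0,0,0],[0.4,0,0,-0.7,0,0,0],[0.4,-0.7,0,0,0,0,0],[0.4,-0.7,0,0,0,0,0],[0.4,0,0,0,0,0,0],[0.4,0,0,0,0,0,0]]]'

```text
time_s: 13.32
eef_pos: [511.1, -36.0, 106.6]
ee_rot: [-0.001, -0.0, 1.0, 0.0]
force: [-1.1, -0.1, -1.1]
grip_width: 0.611
grip_force: 42.1
```

```bash
python3 snap.py w7; python3 - <<'E'
from meas import *
im=cv2.imread("pics/w7.png");C=Cam('wrist',pickle.load(open('pics/w7.pkl','rb')))
print(C.proj((589.6,-40.7,10)))
H,c=mask(im,(200,200,440,470),(18,80,110),(35,255,255))
e=cv2.fitEllipse(H.astype(np.float32)); print(e)
z=C.proj
st=pickle.load(open('pics/w7.pkl','rb')); print("held tin xy if surface at tcp-9",C.plane(e[0],st['eef_pos'][2]-9.5))
E
```

```text
13.325 [511.11970146 -36.04697031 106.63243634] [-5.11271412e-04 -1.75460589e-04  9.99999847e-01  1.19327388e-04] [-0.3   0.44  1.71 -0.    0.99 -1.87] 0.6113123075554167
[310.4 357.3]
((319.8924865722656, 316.6922912597656), (108.99971008300781, 124.63751983642578), 91.22463989257812)
held tin xy if surface at tcp-9 [508.8 -34.6  97.1]
```

View pics/w7.png

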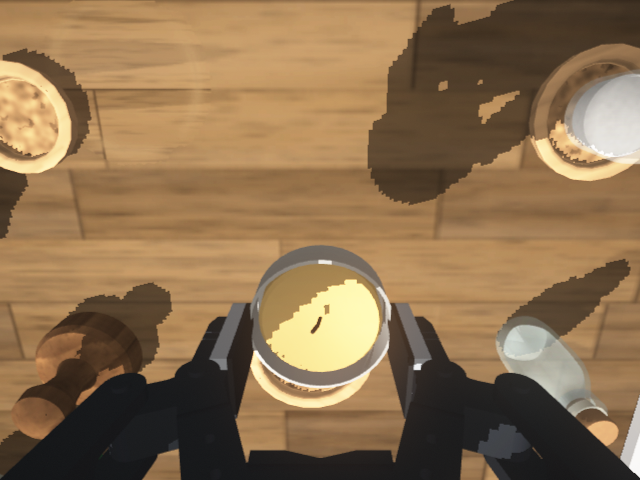

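Tin held level, stand directly ahead below.

Emit:
arm_command --steps '[[[0.4,-0.8,-0.05,0,0,0,0],[0.4,-0.79,-0.05,0,0,0,0],[0.4,0,0,0.7,0,0,0],[0.4,0,0,0.5,0,0,0],[0.4,0,0,0.25,0,0,0],[0.4,0,0,0.1,0,0,0],[0.4,0,0,0,0,0,0],[0.4,0,0,0,0,0,0]]]'

```text
time_s: 14.38
eef_pos: [591.8, -41.3, 30.2]
ee_rot: [0.001, -0.0, 1.0, -0.0]
force: [0.5, 0.4, -0.2]
grip_width: 0.609
grip_force: 42.1
```

Emit:
arm_command --steps '[[[0.4,0.03,0,0.05,0,0,0],[0.4,0,0,0.03,0,0,0],[0.4,0,0,0,0,0,0]]]'

```text
time_s: 14.75
eef_pos: [590.1, -41.3, 27.0]
ee_rot: [0.0, -0.0, 1.0, -0.0]
force: [-5.4, 0.4, 13.2]
grip_width: 0.613
grip_force: 43.4
```

Emit:
arm_command --steps '[[[0.7,0,0,0,0,0,0],[1,0,0,0,0,0,0],[1,0,0,0,0,0,0],[1,0,0,0,0,0,0],[1,0,0,-0.3,0,0,0],[1,0,0,-0.8,0,0,0],[1,0,0,-0.8,0,0,0],[1,0,0,-0.9,0,0,0]]]'

```text
time_s: 15.75
eef_pos: [589.7, -41.1, 167.5]
ee_rot: [0.0, -0.0, 1.0, -0.0]
force: [-0.1, 0.5, 0.1]
grip_width: 0.996
grip_force: 0.0
```

Emit:
arm_command --steps '[[[1,0.6,0.9,0,0,0,0],[1,0.6,0.9,0,0,0,0],[1,0,0.8,0,0,0,0],[1,0,0,0,0,0,0],[1,0,0,0,0,0,0]]]'

```text
time_s: 16.38
eef_pos: [530.1, 88.4, 165.9]
ee_rot: [0.0, -0.0, 1.0, -0.0]
force: [-0.4, -0.4, -0.4]
grip_width: 1.001
grip_force: 0.0
```

```bash
python3 snap.py w8; python3 - <<'E'
from meas import *
im=cv2.imread("pics/w8.png");C=Cam('wrist',pickle.load(open('pics/w8.pkl','rb')))
print("bottle foot, top",C.proj((581,96,0)),C.proj((581,96,82)),"tin",C.proj((589.6,-40.7,18)))
H,c=mask(im,(0,200,250,420),(18,80,150),(35,255,255)); print("tin?",cv2.fitEllipse(H.astype(np.float32)),*circ(np.array([C.plane(p,17) for p in H])))
E
```

```text
16.375 [530.06433684  88.35734454 165.92556783] [ 4.43928714e-04 -1.19273232e-04  9.99999883e-01 -1.47764894e-04] [-0.05  0.41  1.57 -0.    1.15 -1.62] 1.0007738224561242
bottle foot, top [327.9 273.6] [330.3 330.8] tin [146.3 294. ]
tin? ((147.3968048095703, 293.6991271972656), (52.41911315917969, 64.98666381835938), 119.69523620605469) [590.5 -40.4] 23.26225733254438
```

View pics/w8.png

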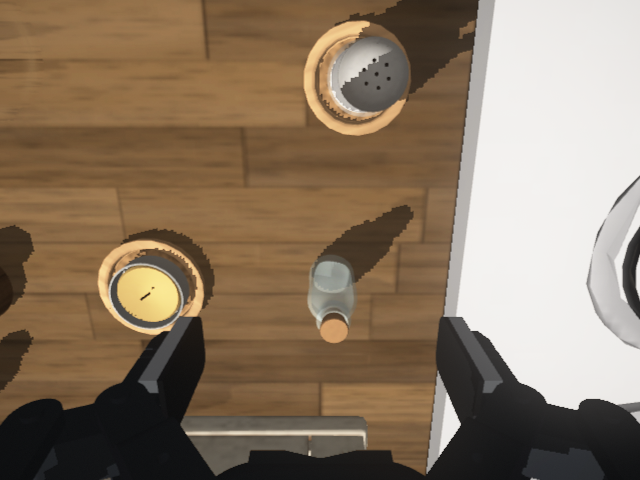

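The tin sits in the wide stand and the shaker in the middle one. Bottle: cork top at (334,328), foot at (332,275).

```bash
python3 - <<'E'
from meas import *
im=cv2.imread("pics/w8.png");C=Cam('wrist',pickle.load(open('pics/w8.pkl','rb')));C1=Cam('wrist',pickle.load(open('pics/w1.pkl','rb')))
H,c=mask(im,(315,310,355,350),(5,120,150),(20,255,255)); (p,r)=cv2.minEnclosingCircle(H.astype(np.float32)); print(p,r)
print(C.plane((334,329),81),C.plane((332,274),4)); print(C.plane((331,292),40))
print("cork 2view",tri([(C,(334,328)),(C1,(411,309))]))
E
python3 stand.py w7 0 55 80 178;python3 stand.py w2 312 80 398 165
```

```text
(333.1440124511719, 331.0159912109375) 14.180556297302246
[580.4  98.2  81. ] [579.5  99.1   4. ]
[576.7  97.4  40. ]
cork 2view (array([579.2,  98.2,  81.6]), [np.float64(0.06072404978268052), np.float64(0.0607240497828458)])
w7 [ 440.8 -195.7] 28.80875998377725 22 [ 0. 60.] [ 70. 173.]
w2 [ 441.2 -196.1] 28.998349394566198 24 [321.  89.] [383. 158.]
```

Emit:
arm_command --steps '[[[0.8,-0.99,0.2,0,0,0,0],[0.8,0,0,0,0,0,0],[0.8,0,0,0.8,0,0,0],[0.8,0,0,0.8,0,0,0],[0.8,0,0,0.8,0,0,0],[0.8,0,0,0.33,0,0,0],[0.8,0,0,0,0,0,0],[0.8,0,0,0,0,0,0]]]'

```text
time_s: 17.42
eef_pos: [580.2, 98.6, 30.5]
ee_rot: [0.001, 0.0, 1.0, -0.0]
force: [-0.3, -0.2, 0.1]
grip_width: 0.798
grip_force: 0.0
```

Emit:
arm_command --steps '[[[0.5,0,0,0,0,0,0],[0.5,0,0,0,0,0,0],[0.2,0,0,0,0,0,0],[0.2,0,0,0,0,0,0],[0.2,0,0,0,0,0,0],[0.2,0,0,0,0,0,0],[0.2,0,0,0,0,0,0]]]' --squeeze 30

```text
time_s: 18.3
eef_pos: [579.6, 98.8, 29.4]
ee_rot: [0.0, -0.0, 1.0, -0.0]
force: [-2.2, -0.4, 5.3]
grip_width: 0.381
grip_force: 29.8
```

Emit:
arm_command --steps '[[[0.2,0,0,-0.3,0,0,0],[0.2,0,0,-0.7,0,0,0],[0.2,0,0,-0.7,0,0,0],[0.2,0,0,-0.7,0,0,0],[0.2,0.46,-0.98,0,0,0,0],[0.2,0.46,-0.98,0,0,0,0],[0.2,0.46,-0.98,0,0,0,0],[0.2,0.46,-0.98,0,0,0,0]]]'

```text
time_s: 19.3
eef_pos: [486.5, -98.6, 149.6]
ee_rot: [0.0, -0.0, 1.0, -0.0]
force: [0.6, -0.9, -0.9]
grip_width: 0.38
grip_force: 30.1
```

Emit:
arm_command --steps '[[[0.2,0.46,-0.98,0,0,0,0],[0.2,0.46,-0.98,0,0,0,0],[0.2,0,0,0,0,0,0],[0.2,0,0,0,0,0,0],[0.2,0,0,0.7,0,0,0],[0.2,0,0,0.7,0,0,0],[0.2,0,0,0,0,0,0],[0.2,0,0,0,0,0,0]]]'

```text
time_s: 20.3
eef_pos: [442.2, -195.0, 80.1]
ee_rot: [0.001, -0.001, 1.0, -0.001]
force: [0.6, 0.3, 0.2]
grip_width: 0.377
grip_force: 30.2
```

```bash
python3 snap.py w9; python3 - <<'E'
from meas import *
im=cv2.imread("pics/w9.png");C=Cam('wrist',pickle.load(open('pics/w9.pkl','rb')));p=pickle.load(open('pics/w9.pkl','rb'))['eef_pos']
h=cv2.cvtColor(im,cv2.COLOR_BGR2HSV);m=cv2.inRange(h,(5,120,120),(20,255,255));m[:330]=0;m[:,:250]=0;m[:,390:]=0
ys,xs=np.nonzero(m);print(xs.min(),xs.max(),ys.min(),ys.max(),len(xs))
print("cork pred",C.proj((p[0],p[1],p[2]+52)),"stand",C.proj((441,-196,10)))
E
```

```text
20.3 [ 442.24114331 -195.01809789   80.09242119] [ 6.89369580e-04 -7.00476917e-04  9.99999385e-01 -5.14336934e-04] [-0.66  0.43  1.82  0.    0.89 -2.23] 0.3772368763096384
261 372 392 456 1667
cork pred [313.5 455.8] stand [315.4 258.7]
```

Emit:
arm_command --steps '[[[0.2,0.02,-0.02,0.5,0,0,0],[0.2,0,0,0.25,0,0,0],[0.2,0,0,0.1,0,0,0],[0.2,0,0,0,0,0,0],[0.2,0,0,0,0,0,0]]]'

```text
time_s: 20.98
eef_pos: [440.7, -196.4, 36.9]
ee_rot: [0.0, -0.0, 1.0, -0.0]
force: [-0.2, -0.0, -0.6]
grip_width: 0.383
grip_force: 30.2
```

Emit:
arm_command --steps '[[[0.2,0,0,0.05,0,0,0],[0.2,0,0,0.02,0,0,0],[0.2,0,0,0,0,0,0]]]'

```text
time_s: 21.35
eef_pos: [440.5, -196.3, 33.4]
ee_rot: [0.0, -0.0, 1.0, -0.0]
force: [-1.2, 0.9, 5.1]
grip_width: 0.382
grip_force: 30.7
```

Emit:
arm_command --steps '[[[0.6,0,0,0,0,0,0],[0.9,0,0,0,0,0,0],[0.9,0,0,0,0,0,0],[0.9,0,0,0,0,0,0],[0.9,0,0,-0.3,0,0,0],[0.9,0,0,-1,0,0,0],[0.9,0,0,-1,0,0,0],[0.9,0,0,-1,0,0,0]]]'

```text
time_s: 22.35
eef_pos: [440.2, -196.0, 200.6]
ee_rot: [0.0, -0.0, 1.0, -0.0]
force: [0.6, 0.3, -0.3]
grip_width: 0.9
grip_force: 0.0
```

Emit:
arm_command --steps '[[[1,0.2,-0.8,0,0,0,0],[1,0,-0.8,0,0,0,0],[1,0,-0.8,0,0,0,0],[1,0,0,0,0,0,0],[1,0,0,0,0,0,0]]]'

```text
time_s: 22.98
eef_pos: [430.3, -315.7, 198.3]
ee_rot: [0.0, -0.0, 1.0, 0.0]
force: [-0.4, 0.3, -0.1]
grip_width: 1.004
grip_force: 0.0
```

```bash
python3 snap.py w10; python3 - <<'E'
from meas import *
im=cv2.imread("pics/w10.png");C=Cam('wrist',pickle.load(open('pics/w10.pkl','rb')))
q=C.proj((450,-334,96)); print("lid",q,"narrow",C.proj((441,-196,10)),C.proj((441,-196,86)))
H,c=mask(im,(int(q[0])-90,int(q[1])-80,int(q[0])+90,int(q[1])+80),(20,90,110),(35,255,255)); print(cv2.minEnclosingCircle(H.astype(np.float32)),*circ(np.array([C.plane(p,96) for p in H])))
x,y=q.astype(int); a=im[max(0,y-120):y+90,max(0,x-140):x+140]; print(max(0,x-140),max(0,y-120))
b=im[120:330,420:640]
cv2.imwrite("pics/c3.png",np.hstack([cv2.resize(a,None,fx=800/500,fy=1.6,interpolation=cv2.INTER_CUBIC),cv2.resize(b,None,fx=1.6,fy=1.6)])[:, :800])
cv2.imwrite("pics/c3.png",im)
E
```

```text
22.975 [ 430.32772069 -315.71163538  198.32825347] [ 7.78741146e-05 -1.28578746e-04  9.99999988e-01  2.43995742e-05] [-0.85  0.37  1.54  0.    1.23 -2.42] 1.003709197463524
lid [287.8 270.3] narrow [466.7 216.5] [507.5 250.8]
((287.4503173828125, 264.2715148925781), 36.693729400634766) [ 446.6 -333.9] 22.782437471916065
147 150
```

View pics/c3.png

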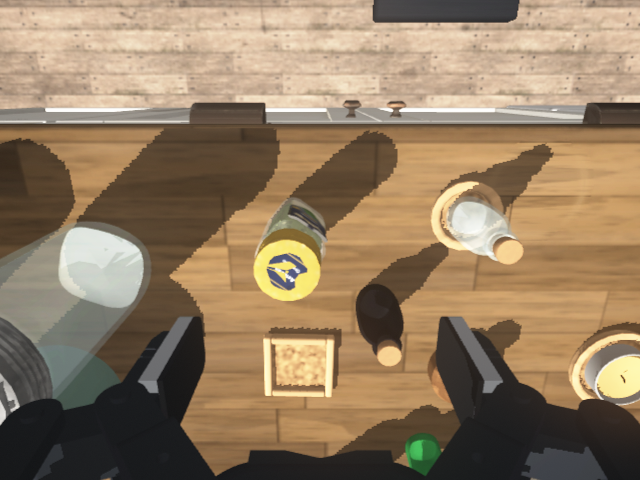

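Bottle seated in the narrow stand. Jar lid (287,270), with the label strip of one face visible around (290,205)–(322,235). I'll get the jar's yaw from straight horizontal edges on its faces.

```bash
python3 - <<'E'
from meas import *
for n,(x0,y0,x1,y1) in dict(w10=(260,193,332,250),w2=(160,98,228,180)).items():
    im=cv2.imread(f"pics/{n}.png");C=Cam('wrist',pickle.load(open(f'pics/{n}.pkl','rb')))
    g=cv2.resize(cv2.cvtColor(im[y0:y1,x0:x1],cv2.COLOR_BGR2GRAY),None,fx=4,fy=4,interpolation=cv2.INTER_CUBIC)
    L=cv2.createLineSegmentDetector().detect(g)[0][:,0]/4+[x0,y0,x0,y0]
    nad=C.proj((449,-334,-2000))
    for l in sorted(L,key=lambda l:-np.hypot(*(l[2:]-l[:2])))[:14]:
        a,b=C.plane(l[:2],50),C.plane(l[2:],50); d=b-a
        m=(a+b)/2; rad=np.degrees(np.arctan2(*(m-C.o)[1::-1])); ang=np.degrees(np.arctan2(d[1],d[0]))
        print(n,l,"len %.0f ang %.0f mod90 %.0f radial-diff %.0f"%(np.hypot(*d[:2]),ang%180,ang%90,(ang-rad)%180))
    h=cv2.cvtColor(im,cv2.COLOR_BGR2HSV); m=np.zeros(h.shape[:2],np.uint8); m[y0:y1,x0:x1]=(h[y0:y1,x0:x1,2]<70)*255
    c=max(cv2.findContours(m,0,1)[0],key=cv2.contourArea); P=np.array([C.plane(p[0],50)[:2] for p in c],np.float32)
    print(n,"dark blob",cv2.contourArea(c),c[:,0].min(0),c[:,0].max(0),cv2.minAreaRect(P))
E
```

```text
w10 [310.4 210.5 325.5 229.8] len 18 ang 37 mod90 37 radial-diff 38
w10 [317.8 227.4 304.5 218.2] len 12 ang 54 mod90 54 radial-diff 58
w10 [289.  238.9 273.9 241.8] len 11 ang 101 mod90 11 radial-diff 117
w10 [290.9 203.7 304.7 207.9] len 10 ang 73 mod90 73 radial-diff 85
w10 [293.6 213.2 304.5 219.5] len 9 ang 59 mod90 59 radial-diff 69
w10 [303.  243.5 291.1 239.7] len 9 ang 71 mod90 71 radial-diff 80
w10 [299.3 218.  287.5 213.8] len 9 ang 70 mod90 70 radial-diff 83
w10 [321.8 215.2 312.4 207.9] len 8 ang 51 mod90 51 radial-diff 53
w10 [266.2 233.1 271.2 222.4] len 9 ang 154 mod90 64 radial-diff 176
w10 [265.5 238.  274.1 230.8] len 8 ang 130 mod90 40 radial-diff 151
w10 [307.8 224.  298.6 218. ] len 8 ang 55 mod90 55 radial-diff 63
w10 [311.1 249.6 302.5 243. ] len 8 ang 51 mod90 51 radial-diff 56
w10 [273.9 241.9 265.5 245.7] len 7 ang 116 mod90 26 radial-diff 135
w10 [321.3 234.  314.1 228.4] len 7 ang 50 mod90 50 radial-diff 51
w10 dark blob 72.5 [289 208] [324 235] ((432.0205993652344, -322.6176452636719), (30.897064208984375, 5.7198486328125), 56.426841735839844)
w2 [203.1 
[... 373 characters left out ...]
mod90 77 radial-diff 53
w2 [197.3 125.4 206.6 135.8] len 10 ang 40 mod90 40 radial-diff 113
w2 [210.3 134.5 200.1 125.4] len 10 ang 47 mod90 47 radial-diff 120
w2 [192.3 109.6 203.2 115.9] len 9 ang 60 mod90 60 radial-diff 141
w2 [178.1 112.8 187.9 119.4] len 8 ang 55 mod90 55 radial-diff 136
w2 [189.  117.3 179.3 110.8] len 8 ang 55 mod90 55 radial-diff 137
w2 [173.3 107.1 184.8 106.8] len 9 ang 91 mod90 1 radial-diff 176
w2 [201.3 110.8 190.6 106.3] len 8 ang 67 mod90 67 radial-diff 150
w2 [169.1 139.4 160.4 132.7] len 8 ang 50 mod90 50 radial-diff 126
w2 dark blob 81.5 [176 108] [214 134] ((433.97003173828125, -319.5105285644531), (32.26118087768555, 5.84992790222168), 51.444366455078125)
```

Emit:
arm_command --steps '[[[1,-0.39,-0.37,0,0,0,0],[1,0,0,0,0,0,1],[1,0,0,0,0,0,1],[1,0,0,0,0,0,1],[1,0,0,0,0,0,1],[1,0,0,0,0,0,0.19],[1,0,0,0.6,0,0,0],[1,0,0,0,0,0,0]]]'

```text
time_s: 24.02
eef_pos: [449.4, -333.6, 166.5]
ee_rot: [-0.002, 0.308, 0.951, 0.001]
force: [1.1, 0.1, 0.3]
grip_width: 1.0
grip_force: 0.0
```

```bash
python3 snap.py w11; python3 - <<'E'
from meas import *
n="w11";im=cv2.imread(f"pics/{n}.png");st=pickle.load(open(f'pics/{n}.pkl','rb'));C=Cam('wrist',st)
print("tool y angle",np.degrees(np.arctan2(*q2R(st['ee_rot'])[1::-1,1])))
q=C.proj((449.8,-334.3,96)); print(q)
x,y=q.astype(int)
H,c=mask(im,(x-90,y-60,x+90,min(479,y+80)),(20,110,170),(35,255,255)); print(cv2.minEnclosingCircle(H.astype(np.float32)),H.min(0),H.max(0),*circ(np.array([C.plane(p,96) for p in H])))
y0=max(0,y-110);x0=x-60
g=cv2.cvtColor(im[y0:y-25,x0:x+60],cv2.COLOR_BGR2GRAY); g=cv2.resize(g,None,fx=3,fy=3,interpolation=cv2.INTER_CUBIC)
L=cv2.createLineSegmentDetector().detect(g)[0][:,0]/3+[x0,y0,x0,y0]
for l in sorted(L,key=lambda l:-np.hypot(*(l[2:]-l[:2])))[:14]:
    a,b=C.plane(l[:2],50),C.plane(l[2:],50); d=b-a
    print(l,"len %.0f mod90 %.0f"%(np.hypot(*d[:2]),np.degrees(np.arctan2(d[1],d[0]))%90))
E
```

```text
24.025 [ 449.40169201 -333.58422854  166.49208792] [-0.00164484  0.30785321  0.95143194  0.00098221] [-0.85  0.46  1.5   0.    1.19 -1.79] 1.000092168558383
tool y angle 54.140035426816226
[315.6 264.6]
((315.5, 264.0), 39.131290435791016) [277. 229.] [354. 300.] [ 450.2 -334.7] 20.596705722611727
[329.8 204.2 296.9 203.6] len 20 mod90 53
[333.5 190.3 301.5 190.6] len 20 mod90 55
[316.3 193.5 341.8 201.5] len 16 mod90 36
[313.6 228.2 293.1 234.2] len 14 mod90 71
[298.  197.1 317.3 193.4] len 12 mod90 65
[328.3 210.2 344.1 213.6] len 10 mod90 42
[281.2 238.4 289.2 226.6] len 9 mod90 20
[303.5 207.  290.  210.5] len 9 mod90 69
[316.9 206.4 330.2 205.5] len 8 mod90 58
[297.3 205.9 310.6 205.3] len 8 mod90 57
[301.9 210.3 315.2 210.9] len 8 mod90 51
[305.2 201.8 318.1 201.7] len 8 mod90 55
[329.1 218.9 340.5 224.9] len 8 mod90 26
[341.7 238.5 331.  231.6] len 8 mod90 20
```

Emit:
arm_command --steps '[[[1,-0.02,-0.01,0.7,0,0,0],[1,0,0,0.7,0,0,0],[1,0,0,0.42,0,0,0],[1,0,0,0,0,0,0],[0.6,0,0,0,0,0,0],[0.6,0,0,0,0,0,0],[0.3,0,0,0,0,0,0],[0.3,0,0,0,0,0,0]]]'

```text
time_s: 25.08
eef_pos: [450.8, -336.2, 77.8]
ee_rot: [0.001, 0.309, 0.951, -0.001]
force: [-1.0, -0.0, 6.4]
grip_width: 0.472
grip_force: 29.9
```

Emit:
arm_command --steps '[[[0.2,0,0,0,0,0,0],[0.2,0,0,0,0,0,0],[0.2,0,0,0,0,0,0]]]' --squeeze 40

```text
time_s: 25.45
eef_pos: [450.8, -336.2, 77.9]
ee_rot: [0.001, 0.309, 0.951, -0.001]
force: [-1.4, -0.5, 5.5]
grip_width: 0.471
grip_force: 39.4
```

Emit:
arm_command --steps '[[[0.2,0,0,-0.3,0,0,0],[0.2,0,0,-0.8,0,0,0],[0.2,0,0,-0.8,0,0,0],[0.2,0,0,0,0,0,-1],[0.2,0,0,0,0,0,-1],[0.2,0,0,0,0,0,-1],[0.2,0,0,0,0,0,-1],[0.2,0,0,0,0,0,-0.19]]]'

```text
time_s: 26.45
eef_pos: [450.4, -335.6, 172.4]
ee_rot: [0.0, -0.0, 1.0, -0.0]
force: [0.1, 0.7, -1.9]
grip_width: 0.473
grip_force: 40.7
```

```bash
python3 snap.py w12; python3 - <<'E'
from meas import *
for n,r in dict(w10=(255,320,345,405),w2=(165,235,255,315),w12=None).items():
    im=cv2.imread(f"pics/{n}.png");C=Cam('wrist',pickle.load(open(f'pics/{n}.pkl','rb')))
    if r is None:
        x,y=C.proj((587,-334,10)).astype(int); print(x,y); continue
    H,c=mask(im,r,(5,30,200),(35,190,255)); print(n,cv2.minAreaRect(np.array([C.plane(p,10)[:2] for p in H],np.float32)))
t=cv2.imread("pics/top0.png");T=Cam("top");H,c=mask(t,(392,205,438,250),(5,50,150),(30,190,255));print("top",cv2.minAreaRect(np.array([T.plane(p,10)[:2] for p in H],np.float32)))
im=cv2.imread("pics/w12.png");st=pickle.load(open('pics/w12.pkl','rb'));C=Cam('wrist',st)
z=st['eef_pos'][2]+96-77.9; H,c=mask(im,(220,250,420,479),(20,110,120),(35,255,255)); print("lid",H.min(0),H.max(0),*circ(np.array([C.plane(p,z) for p in H])))
print(st['grip_width'])
E
```

```text
26.45 [ 450.40082603 -335.64163008  172.38663018] [ 1.06497309e-04 -1.89441593e-04  9.99999974e-01 -7.26334847e-05] [-0.85  0.46  1.49  0.    1.2  -2.42] 0.4729581934320012
w10 ((586.8222045898438, -334.3713684082031), (64.07127380371094, 63.897850036621094), 88.7051773071289)
w2 ((586.79931640625, -334.3896484375), (63.4011344909668, 63.542579650878906), 88.80514526367188)
320 367
top ((586.9694213867188, -336.460693359375), (63.217166900634766, 63.492855072021484), 89.1448974609375)
lid [258. 281.] [383. 417.] [ 445.3 -333.9] 23.54244610247834
0.4729581934320012
```

Emit:
arm_command --steps '[[[0.2,-0.92,0,0,0,0,0.1],[0.2,-0.92,0.02,0,0,0,0],[0.2,-0.91,0,0,0,0,0],[0.2,0,0,0,0,0,0],[0.2,0,0,0.7,0,0,0],[0.2,0,0,0.6,0,0,0],[0.2,0,0,0,0,0,0],[0.2,0,0,0,0,0,0]]]'

```text
time_s: 27.5
eef_pos: [588.1, -336.6, 108.7]
ee_rot: [0.001, 0.008, 1.0, -0.001]
force: [0.7, 0.1, -1.1]
grip_width: 0.473
grip_force: 40.8
```

```bash
python3 snap.py w13; python3 - <<'E'
from meas import *
im=cv2.imread("pics/w13.png");st=pickle.load(open('pics/w13.pkl','rb'));C=Cam('wrist',st); p=st['eef_pos']
h=cv2.cvtColor(im,cv2.COLOR_BGR2HSV); m=cv2.inRange(h,(20,110,120),(35,255,255)); m[:250]=0
print("stand",C.proj((586.8,-334.4,10)))
# lid top: bright rear/left/right extremes -> compare with predicted circle for offsets
H,c=mask(im,(220,250,420,479),(20,110,120),(35,255,255)); print(H.min(0),H.max(0))
for dx in(-3,-1.5,0,1.5):
    Q=np.array([C.proj((p[0]+dx+20.5*np.cos(a),p[1]+20.5*np.sin(a),p[2]+zz)) for a in np.linspace(0,6.28,60) for zz in(18,-2)]); print(dx,Q.min(0),Q.max(0))
E
```

```text
27.5 [ 588.10251055 -336.6285111   108.6942714 ] [ 8.81369351e-04  7.93968024e-03  9.99967815e-01 -7.43448346e-04] [-0.69  0.77  1.14 -0.    1.23 -2.25] 0.47272417473308714
stand [321.4 240. ]
[258. 281.] [383. 417.]
-3 [250.7 274.6] [379.2 411.1]
-1.5 [251.  278.5] [379.1 414.6]
0 [251.3 282.4] [378.9 418.2]
1.5 [251.7 286.3] [378.8 421.7]
```

Emit:
arm_command --steps '[[[0.2,0.01,0.02,0.2,0,0,0],[0.2,0,0,0.15,0,0,0],[0.2,0,0,0.1,0,0,0],[0.2,0,0,0,0,0,0],[0.2,0,0,0,0,0,0]]]'

```text
time_s: 28.18
eef_pos: [587.6, -335.2, 84.5]
ee_rot: [0.0, 0.007, 1.0, -0.0]
force: [-0.0, 1.1, -0.7]
grip_width: 0.473
grip_force: 40.8
```

Emit:
arm_command --steps '[[[0.2,0,0,0.04,0,0,0],[0.2,0,0,0.02,0,0,0],[0.2,0,0,0,0,0,0]]]'

```text
time_s: 28.55
eef_pos: [587.6, -335.2, 82.0]
ee_rot: [0.0, 0.007, 1.0, -0.0]
force: [-1.1, 0.6, 4.6]
grip_width: 0.476
grip_force: 41.0
```

Emit:
arm_command --steps '[[[0.6,0,0,0,0,0,0],[0.9,0,0,0,0,0,0],[0.9,0,0,0,0,0,0],[0.9,0,0,0,0,0,0],[0.9,0,0,-0.3,0,0,0],[0.9,0,0,-0.9,0,0,0],[0.9,0,0,-1,0,0,0],[0.9,0,0,-1,0,0,0]]]'

```text
time_s: 29.55
eef_pos: [587.3, -334.9, 244.3]
ee_rot: [0.001, 0.007, 1.0, -0.0]
force: [-0.3, -0.3, -0.2]
grip_width: 0.899
grip_force: 0.0
```

Emit:
arm_command --steps '[[[1,0.8,0.8,0,0,0,0],[1,0.8,0.8,0,0,0,0],[1,0.8,0.8,0,0,0,0],[1,0,0,0,0,0,0],[1,0,0,0,0,0,0]]]'

```text
time_s: 30.18
eef_pos: [469.9, -213.9, 242.6]
ee_rot: [0.001, 0.007, 1.0, -0.001]
force: [-0.3, -1.1, -0.0]
grip_width: 1.0
grip_force: 0.0
```

```bash
python3 snap.py w14; python3 - <<'E'
from meas import *
im=cv2.imread("pics/w14.png");C=Cam('wrist',pickle.load(open('pics/w14.pkl','rb')))
def yel(X,rad,z,lo):
    x,y=C.proj((*X,z)).astype(int); H,c=mask(im,(max(0,x-rad),max(0,y-rad),x+rad,min(480,y+rad)),lo,(35,255,255)); m,r=circ(np.array([C.plane(p,z) for p in H])); print((x,y),m,r,len(H))
yel((586.8,-334.4),45,100,(20,110,170)); yel((589.6,-40.7),45,17,(18,80,150))
s=capture("scene");T=capture("top");S=Cam("scene");cs=Cam("top")
b=cv2.cvtColor(T,cv2.COLOR_RGB2HSV); y=cv2.inRange(b,(20,100,120),(35,255,255))
for c in cv2.findContours(y,0,2)[0]:
    if cv2.contourArea(c)>40:
        p=cv2.minEnclosingCircle(c)[0]
        print("top yellow",np.array(p),cs.plane(p,100),cs.plane(p,17))
# bystanders/bottle/shaker: compare patches before/after in top view
o=cv2.cvtColor(cv2.imread("pics/top0.png"),cv2.COLOR_BGR2RGB)
for k,(x,yy) in dict(stamp=(347,225),tall=(398,160),green=(359,180),black=(387,256)).items():
    print(k,np.abs(o[yy-14:yy+14,x-14:x+14].astype(int)-T[yy-14:yy+14,x-14:x+14]).mean())
h=b; m=cv2.inRange(h,(3,110,140),(18,255,255))
x0,y0=cs.proj((441,-196,86)); print("bottle cork expected top px",x0,y0)
H=np.argwhere(m[int(y0)-6:int(y0)+7,int(x0)-6:int(x0)+7]); print(len(H),H.mean(0)-6 if len(H) else None)
E
```

```text
30.175 [ 469.87520554 -213.91573636  242.60429479] [ 1.07745357e-03  7.44531063e-03  9.99971330e-01 -8.63311420e-04] [-0.65  0.29  1.53 -0.    1.31 -2.21] 1.0001498876428283Traceback (most recent call last):
  File "<stdin>", line 5, in <module>
  File "<stdin>", line 4, in yel
  File "meas.py", line 11, in mask
    c=max(cv2.findContours(m,cv2.RETR_EXTERNAL,cv2.CHAIN_APPROX_NONE)[0],key=cv2.contourArea)
ValueError: max() iterable argument is empty
```

```bash
python3 - <<'E'
from meas import *
s=capture("scene");T=capture("top");S=Cam("scene");cs=Cam("top")
cv2.imwrite("pics/top9.png",T[:,:,::-1]);cv2.imwrite("pics/scene9.png",s[:,:,::-1])
for nm,im,C in(("top",T,cs),("scene",s,S)):
    print(nm,"expect lid",C.proj((586.8,-334.4,100)),"tin",C.proj((589.6,-40.7,17)))
    y=cv2.inRange(cv2.cvtColor(im,cv2.COLOR_RGB2HSV),(20,90,110),(35,255,255))
    for c in cv2.findContours(y,0,2)[0]:
        if cv2.contourArea(c)>40:
            p=cv2.minEnclosingCircle(c)[0]; print(np.array(p),cv2.boundingRect(c),C.plane(p,100),C.plane(p,17))
o=cv2.imread("pics/top0.png")[:,:,::-1]
for k,(x,yy) in dict(stamp=(347,225),tall=(398,160),green=(359,180),black=(387,256)).items():
    print(k,np.abs(o[yy-14:yy+14,x-14:x+14].astype(int)-T[yy-14:yy+14,x-14:x+14]).mean())
E
```

```text
top expect lid [425.2 218.7] tin [278.  225.6]
[272.5 228.5] (269, 223, 9, 12) [571.6 -35.1 100. ] [583.6 -28.9  17. ]
[426.1 218.7] (416, 209, 21, 21) [ 586.8 -336.1  100. ] [ 600.3 -359.2   17. ]
[610.  53.] (601, 45, 19, 18) [ 933.9 -743.   100. ] [ 981.  -805.5   17. ]
scene expect lid [435.6 261. ] tin [304.7 235.6]
[436.2 265.3] (422, 252, 30, 29) [ 578.3 -342.   100. ] [ 685.8 -270.5   17. ]
[304.5 234.5] (293, 228, 24, 12) [ 499.2 -145.6  100. ] [591.9 -37.5  17. ]
stamp 8.450680272108844
tall 10.569727891156463
green 6.300595238095238
black 86.13222789115646
```

```bash
python3 -c "
from rig import *
print(finish_job())"
```

```text
the job is handed in; nothing more can be done
None
```

I handed the job in with all four things placed in their matching stands, nothing knocked over and about 31 s used; the judge's result isn't shown, and the jar's final in-line angle was inferred from a firm, level seating rather than measured afterwards.

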